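# Open a safety-capped tin in its bench holder

### The arm

A 6-joint arm with a two-finger parallel gripper is mounted at the origin on the work surface. World frame = base frame: x ahead of the robot, y to its left, z up, the work surface at z = 0. Lengths are in m, angles in rad, forces in N, time in s.
With the tool pointing down it reaches from about 0.275 to 1 m from the base axis. Payload 8.4 kg.
Tool frame: the origin (TCP) lies on the centre line of the jaws, within the pads' length; the fingertips stand 17 mm ahead of it and the grasp point (between the pads) lies 2 mm behind it (bot.tcp_to_tips is the z of the fingertips in the tool frame, in m); z points along the fingers, y is the line along which they close (so a half turn about z gives the same grasp; the last joint's range is limited). The gripper opens to 85 mm and grips with 20 to 120 N. Pads are 22 mm wide; open, the fingers measure 114 mm over their backs; the gripper's body (76 mm by 85 mm) begins 54 mm behind the grasp point. The pads swing forward as they close: fully open they stand 13 mm farther back than shut.
Start: joints at [1.297, 0.353, 1.633, -0, 1.155, -0.002], TCP at [0.168, 0.602, 0.248] pointing down, gripper open.
Joint ranges: [-2.63, 2.63], [-0.92, 2.1], [0.06, 2.66], [-1.3, 4.44], [0, 2.69], [-3.02, 3.02]. Speed limits (rad/s): [2.22, 2.22, 2.79, 3.14, 3.14, 3.14].

### API

Orientations are given as a unit quaternion [x, y, z, w].
In Python, from workcell import bot, hand, kinematics, get_obs, vision, hand_in gives the robot as it stands. The module is installed in compiled form; this text tells all that it offers. Calls block until the motion is done:
- bot.reach(position, orientation): joint-space move of the TCP to a pose.
- bot.servo_line(position, ori=None, velocity=0.15): straight line of the TCP; ori=None keeps the orientation; velocity is the mean speed in m/s.
- bot.goto_joints(angles): joint-space move.
- hand.move_gripper(opening, strength=None): finger opening in m; strength is the grip in N (None keeps the last); returns when the fingers have stopped.
- bot.dwell(seconds).
- kinematics.solve_ik(position, orientation): joint angles nearest the present ones, or None.
- get_obs(): the state.
- vision.read_camera(name): name is "scene" or "top" or "wrist"; returns a dict with "frame" (400x640x3 uint8, red, green, blue), "intrinsics" (3x3 intrinsics, pixels), "view" (4x4, takes a point from world to camera coordinates). Camera axes: x right, y down, z forward; pixel columns grow to the right and rows downward; lengths in m; the calibration is good to about 2 mm. A picture is of the moment at which its call begins. There is no depth.
A pose or a line that the arm cannot do raises bot.IKError and nothing moves.
- hand_in(): hands the job in; it is judged then, once.
The state is a dict: "time_s": time; "joint_pos": joint angles; "joint_vel": joint speeds; "joint_efforts": joint torques, N m; "position": TCP position; "orientation": TCP orientation; "wrist_force": force on the tool from outside, world axes, zero at the start; "ft_torque": the same for the moment, N m; "gripper_width": finger opening in m; "grip_force": force on a finger pad.
Only numpy, scipy, OpenCV 4.12 (cv2) and the standard library are available. Lean on these libraries where they do the work, as an engineer would, in place of code of your own. Each camera call takes 0.05 s, during which the arm holds its last target. There are 200 camera calls.

### The job

Get the solvent tin ready for use: carry it by its strap handle, never by the cap, and stand it fully down in the steel bench holder, then let go of it. Then take it by the cap: press the safety cap down firmly, turn it counter-clockwise while pressed and lift it off, and set the cap down gently, right way up and flat, near the middle of the aluminium tray, leaving the tin in the holder. Do not tip the tin over, and leave the other things on the bench where they are.

Things in the scene. Friction and masses are not known exactly. Their poses are not given: they have to be found in the camera images.
- tin_base (a point): Centre of the underside of the loose rectangular solvent tin, white and grey with steel rims, about 0.7 kg (varies), 160 mm long (x) x 64 wide (y) x 110 high without handle and neck. z up, x along the long side towards the handle end. Cap axis at x = -46 mm, handle at x = +32, balance point at x = +20. It stands on the bench at the start.
- tin_handle (a point): Centre of the grip bar of the tin's fixed steel strap handle. The bar is 56 mm long (tin x) x 12 wide (tin y) x 16 high; its centre is 27 mm above the tin's flat top, 137 above its underside; 19 mm free under the bar. Pinch it from above across tin y. Axes as tin_base.
- cap_mid (a point): Centre, half-way up, of the black ribbed round safety cap on the tin's neck: 56 mm diameter, 34 high, 45 g, hollow, open underneath; z up through its closed top. Locked, its underside is 10 mm above the tin's flat top, so this point is 27 mm above that. A spring of 8 N holds it up in its locked notches; it has no screw thread.
- holder_in (a point): Centre of the inner floor of the fixed open steel holder, 4 mm above the bench. The pocket is 170 mm long (its x) x 74 mm wide (its y), so the tin has 5 mm to spare on each side; walls 4 mm thick, tops 30 mm above the bench. z up. The tin may stand in it either way round along its length. It keeps the tin from turning.
- tray_in (a point): Centre of the inner floor of the fixed shallow aluminium tray, 3 mm above the bench; inside 140 x 140 mm, walls 3 mm thick with tops 8 mm above the bench. z up, x and y along its sides.
- cap: The same cap; origin at the centre of its open underside, 17 mm below cap_mid. Turning is blocked, after 6 degrees of play, until it is pressed at least 5.5 mm down (about 14 N; it bottoms at 8 mm, 16 N). Held down it turns counter-clockwise seen from above, up to a stop near 86 degrees; from 40 degrees on it is free. Aim for 60, then lift it straight up, still gripped.
- tin: The same tin, as a body; its origin is that of tin_base.
- tape: Bystander: cardboard-brown tape ring lying flat, 96 mm diameter, 24 mm high.
- mug: Bystander: white mug, 76 mm diameter, 85 mm high.
- jar: Bystander: amber glass jar with lid, 72 mm diameter, 90 mm high.
- brush: Bystander: flat brush lying on the bench.
- plane: Bystander: wooden block plane, 160 mm long, 62 mm high.
- slat: Bystander: loose wooden slat, 200 x 35 x 12 mm.
- driver: Bystander: screwdriver lying on the bench.
- tin_neck (a point): Foot of the tin's neck, on the tin's flat top under the cap; axes as tin_base. The neck is 35 mm in diameter and 32 high, with three small lugs reaching 23 mm from its axis; a sprung seal disc on it follows the cap up to 48 mm above the tin's top. Raise the cap over 45 mm to clear it.
Things that resemble listed ones, but are neither listed nor needed, are in the scene too. What is meant by the part that bears tray_in is not red, and is the larger of those in its own colour.

How it is judged:
On the way, in this order (a step that is already met when the one before it is completed fails the run):
1. the tin stands fully down in the holder, let go of, with its cap still on (horizontal distance between tin_base and holder_in below 0.01 m and height (world z) of tin_base below 0.009 m and angle between tin_base's own z axis and vertical below 0.05 rad and contact force between the fingers and tin below 0.3 N and contact force between the fingers and cap below 0.3 N and z of cap in the frame of tin below 0.126 m), for 0.2 s.
2. the cap is lifted clear off the neck while the tin stays in the holder (horizontal distance between tin_base and holder_in below 0.01 m and height (world z) of tin_base below 0.009 m and angle between tin_base's own z axis and vertical below 0.05 rad and z of cap in the frame of tin above 0.145 m), for 0.1 s.
At the end, for the whole second after the job is handed in: The tin stands in the holder (within 10 mm of its centre, underside less than 9 mm above the bench, tilt under 0.05 rad), the cap stands open side down and flat on the tray's floor within 50 mm of its centre, both at rest and released (horizontal distance between tin_base and holder_in below 0.01 m and height (world z) of tin_base below 0.009 m and angle between tin_base's own z axis and vertical below 0.05 rad and horizontal distance between cap and tray_in below 0.05 m and height (world z) of cap below 0.008 m and angle between cap's own z axis and vertical below 0.1 rad and height (world z) of cap_mid above 0.015 m and linear speed of each of cap, tin below 0.02 m/s); the robot touches nothing.
It fails at once if the tin is carried by its cap (fingers on the cap while the tin's underside is more than 15 mm above the bench) (contact force between the fingers and cap above 2 N and height (world z) of tin_base above 0.015 m).
It fails at once if the tin is tipped by more than 0.5 rad (angle between tin_base's own z axis and vertical above 0.5 rad).
It fails at once if the cap is dropped or flung (faster than 0.5 m/s out of the fingers, while off the tin) (linear speed of cap above 0.5 m/s and contact force between the fingers and cap below 0.2 N and distance between cap and tin above 0.15 m).
It fails at once if a bystander is moved by more than 40 mm (distance of any of tape, mug, jar, brush, plane, slat, driver from where it was at the start of the episode above 0.04 m).
It also fails if it takes over 62 s, if anything falls off the work surface, if the arm or the gripper's body presses on something with over 40 N, if the wrist force passes 120 N, or if a joint passes its speed limit or range.

## Working session

There is one attempt and no reset: what is moved stays moved. The work goes in short steps, each a Python script; the robot and the scene stay as the last script left them, time stands still between calls to the robot, and variables do not carry over. Pictures are saved under pics/ and viewed, at most 10 in all, crops included, and the job is handed in when it is done.

```bash
mkdir -p pics; cat > h.py <<'E'
import numpy as np, cv2
from workcell import bot, hand, kinematics, get_obs, vision, hand_in
def cam(n): 
    c=vision.read_camera(n); return c['frame'],np.array(c['intrinsics']),np.array(c['view'])
def save(f,p): cv2.imwrite(p,cv2.cvtColor(f,cv2.COLOR_RGB2BGR))
def px2w(u,v,z,K,V):
    R,t=V[:3,:3],V[:3,3]; d=R.T@np.linalg.inv(K)@np.array([u,v,1.]); c=-R.T@t
    return c+d*(z-c[2])/d[2]
def w2px(p,K,V):
    q=K@(V[:3,:3]@np.asarray(p)+V[:3,3]); return q[:2]/q[2]
E
python3 - <<'E'
from h import *
for n in("top","scene"):
    f,K,V=cam(n); save(f,f"pics/{n}0.png"); np.savez(f"{n}0.npz",f=f,K=K,V=V); print(n,K[0,0],-V[:3,:3].T@V[:3,3],V[2,:3])
print(get_obs())
E
```

```text
top 410.9355016463544 [0.32591693 0.00668741 1.28208214] [ 0.19399306 -0.00303502 -0.98099821]
scene 426.8919761401636 [ 1.36651259 -0.32724207  1.20702673] [-0.57417962  0.24590967 -0.7809265 ]
{'time_s': 0.1, 'joint_pos': array([ 1.29658500e+00,  3.53577969e-01,  1.63404153e+00,  1.39415128e-05,
        1.15519684e+00, -2.38253637e-03]), 'joint_vel': array([ 0.00190637, -0.00068108, -0.00246128,  0.00039206, -0.00157242,
       -0.00016096]), 'joint_efforts': array([ 1.47556060e-03, -6.06352186e+01, -3.42819715e+01,  1.80413099e-04,
        3.98091550e-03,  3.13364694e-05]), 'position': array([0.16768708, 0.6016751 , 0.24764512]), 'orientation': array([ 1.35499098e-01,  9.90777281e-01, -6.05123036e-04, -9.06614089e-05]), 'wrist_force': array([-0.04672791, -0.89772281,  0.35502712]), 'ft_torque': array([-0.03439575, -0.00504026,  0.00138223]), 'grip_force': 0.0, 'gripper_width': 0.0856300662680201}
```

View pics/top0.png

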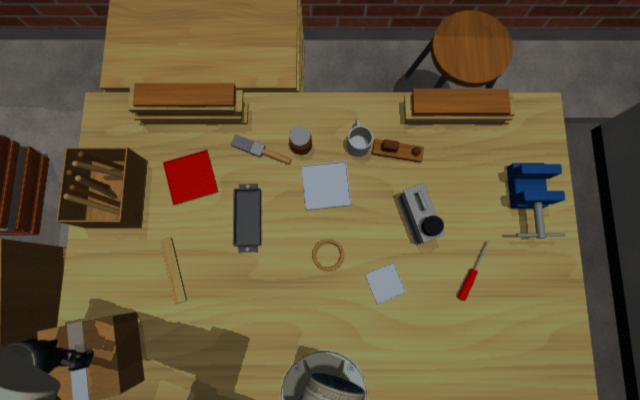

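View pics/scene0.png

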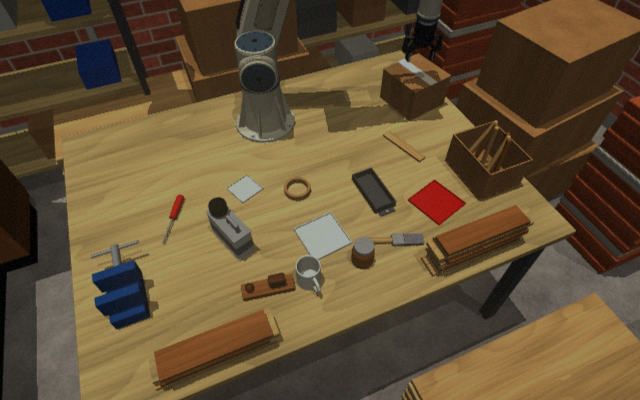

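The top view shows:
- **Tray candidates:** red at (190,177), large aluminium at (326,186), small aluminium at (385,283). tray_in is the large one at (326,186), since it isn't red and is the larger of its colour.
- **Holder:** (247,218), dark steel.
- **Tin:** (422,213), with the cap at (431,226) and the handle near (419,200).

I'll confirm these in one crop.

```bash
python3 - <<'E'
from h import *
d=np.load("top0.npz"); f,K,V=d['f'],d['K'],d['V']
c=cv2.resize(f[150:270,225:455],None,fx=3.4,fy=3.4,interpolation=cv2.INTER_CUBIC); save(c,"pics/crop0.png")
for n,u,v,z in(("tray",326,186,.003),("holder",247,218,.03),("cap",432,226,.154),("handle",419,200,.145),("smalltray",385,283,.003)): print(n,px2w(u,v,z,K,V))
# rough masks
g=f.astype(int); sat=g.max(2)-g.min(2)
for n,(u0,v0,u1,v1),lo,hi,z in(("tray",(295,155,355,215),110,256,.008),("small",(360,258,410,308),110,256,.008),("holder",(228,178,268,256),0,115,.03)):
    m=np.zeros(f.shape[:2],np.uint8); s=g[v0:v1,u0:u1].mean(2); m[v0:v1,u0:u1]=((sat[v0:v1,u0:u1]<30)&(s>lo)&(s<hi))
    nn,l,st,ce=cv2.connectedComponentsWithStats(m); k=1+np.argmax(st[1:,4]); cs,_=cv2.findContours((l==k).astype(np.uint8),0,1)
    P=np.array([px2w(u,v,z,K,V)[:2] for u,v in cs[0][:,0]],np.float32); print(n,st[k],cv2.minAreaRect(P))
E
```

```text
tray [ 0.62142843 -0.00831496  0.003     ]
holder [0.51455754 0.23541434 0.03      ]
cap [ 0.47268006 -0.29917339  0.154     ]
handle [ 0.54772365 -0.26888038  0.145     ]
smalltray [ 0.31758216 -0.18720552  0.003     ]
tray [ 301  161   51   49 2087] ((0.6249219179153442, -0.0073782578110694885), (0.14804290235042572, 0.1470801830291748), 6.1594953536987305)
small [ 365  263   41   42 1040] ((0.3177087903022766, -0.18656036257743835), (0.09808710217475891, 0.09732052683830261), 21.6815185546875)
holder [ 233  184   28   69 1802] ((0.5168431401252747, 0.2374708205461502), (0.2116934359073639, 0.08390504866838455), 1.57252037525177)
```

View pics/crop0.png

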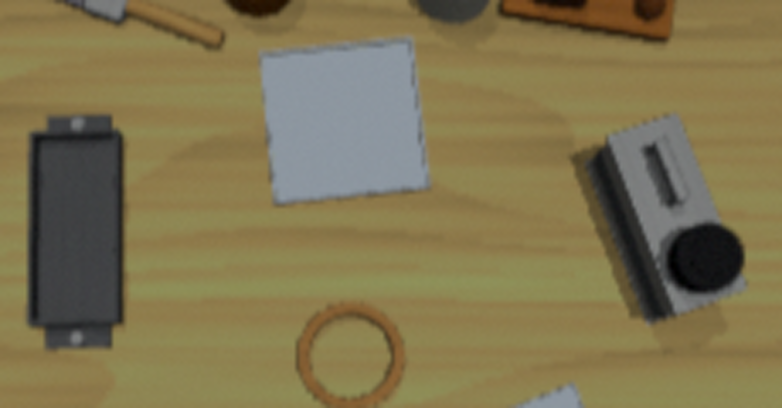

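The crop confirms the large aluminium tray (fitted outer size 148 x 147 mm), the holder, and the tin with its handle towards the far side. Next I'll look from close with the wrist camera, holder first and then tin.

```bash
cat >> h.py <<'E'
from scipy.spatial.transform import Rotation as Ro
def down(yaw,flip=0):
    "tool down, closing axis along the y axis of a frame with this yaw"
    a=yaw+np.pi*flip; y=np.array([-np.sin(a),np.cos(a),0]); z=np.array([0,0,-1.]); x=np.cross(y,z)
    return Ro.from_matrix(np.c_[x,y,z]).as_quat()
E
python3 - <<'E'
from h import *
ims=[]
for n,p,y in(("h",[.517,.2375,.40],0.027),("t",[.50,-.285,.42],.37)):
    qs=[kinematics.solve_ik(p,down(y,k)) for k in(0,1)]
    print([None if q is None else np.round(q,2) for q in qs])
    k=min((k for k in(0,1) if qs[k] is not None),key=lambda k:abs(qs[k][5]))
    bot.reach(p,down(y,k)); f,K,V=cam("wrist"); np.savez(n+"w.npz",f=f,K=K,V=V); ims.append(f)
    o=get_obs(); print(n,k,o['time_s'],o['position'],-V[:3,:3].T@V[:3,3],V[2,:3])
save(cv2.resize(np.hstack(ims),(800,250),interpolation=cv2.INTER_AREA),"pics/w0.png")
E
```

```text
[array([ 0.43,  0.16,  1.56, -0.  ,  1.43, -1.17]), array([ 0.43,  0.16,  1.56, -0.  ,  1.43,  1.97])]
h 0 2.0583 [0.5166326  0.23822472 0.39963697] [0.43252568 0.2361366  0.52608424] [ 0.32472798  0.00934332 -0.9457613 ]
[array([-0.52,  0.16,  1.52, -0.  ,  1.47, -2.46]), array([-0.52,  0.16,  1.52, -0.  ,  1.47,  0.68])]
t 1 4.0 [ 0.50037953 -0.2842681   0.41997903] [ 0.57849694 -0.25352267  0.54634705] [-0.30407064 -0.11754287 -0.94537015]
```

View pics/w0.png

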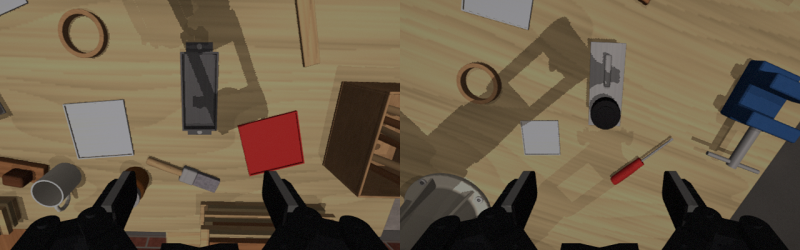

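The left half shows the holder around full-frame (320,140). The right half shows the tin around (330,135), with the cap at (328,180) and the handle at (330,110). I'll enlarge both.

```bash
python3 - <<'E'
from h import *
h=np.load("hw.npz")['f'][55:225,265:395]; t=np.load("tw.npz")['f'][55:225,265:395]
s=np.hstack([h,t]).astype(float); s=(255*(s/255)**.6).astype(np.uint8)
save(cv2.resize(s,None,fx=3,fy=3,interpolation=cv2.INTER_CUBIC),"pics/w1.png")
E
```

```text
(no output)
```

View pics/w1.png

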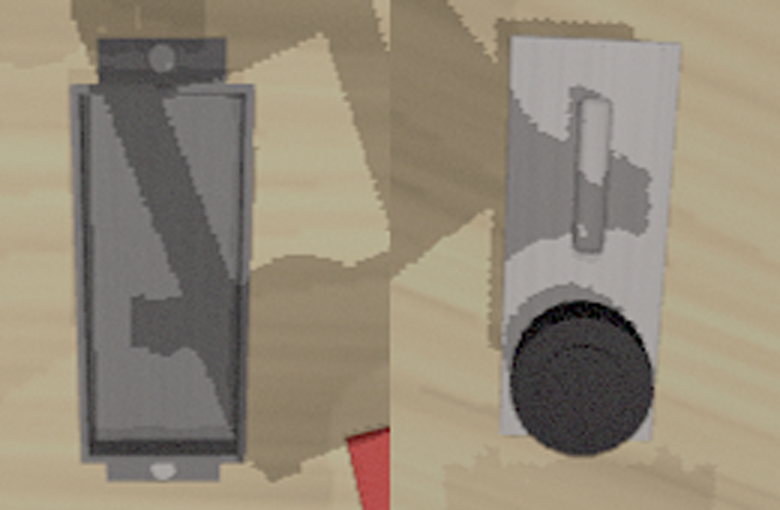

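```bash
python3 - <<'E'
from h import *
def W(n,pts,z,dx=0):
    d=np.load(n); return np.array([px2w(265+(u-dx+.5)/3-.5,55+(v+.5)/3-.5,z,d['K'],d['V']) for u,v in pts])
def rep(n,P):
    c=P.mean(0); e=(P[0]+P[1]-P[2]-P[3])/2; w=(P[0]+P[2]-P[1]-P[3])/2
    print(n,c.round(4),"len",np.hypot(*e[:2]).round(4),"wid",np.hypot(*w[:2]).round(4),"yaw",np.arctan2(e[1],e[0]).round(4),np.arctan2(w[1],w[0]).round(4))
rep("holder",W("hw.npz",[(70,86),(254,86),(82,463),(244,463)],.03))
rep("tin",W("tw.npz",[(511,36),(681,42),(500,435),(652,440)],.11,390))
P=W("tw.npz",[(579,97),(612,97),(575,252),(603,252)],.145,390); rep("handle",P)
print("cap",W("tw.npz",[(581,388)],.154,390))
d=np.load("tw.npz"); d2=np.load("top0.npz")
E
```

```text
holder [0.5233 0.2387 0.03  ] len 0.1771 wid 0.0808 yaw -3.1118 -1.5436
tin [ 0.5216 -0.2895  0.11  ] len 0.1613 wid 0.0655 yaw 0.3308 1.9084
handle [ 0.5522 -0.2789  0.145 ] len 0.0553 wid 0.0112 yaw 0.3403 1.9422
cap [[ 0.47806372 -0.30380312  0.154     ]]
```

Holder and tin fits agree with the given sizes and with each other: the handle and cap are both within 1 mm of the tin model. I'll pinch the handle bar at the balance point (tin x = +20) and carry the tin.

```bash
cat >> h.py <<'E'
HY=.0286; H=np.array([.523,.2386])
def ux(a): return np.array([np.cos(a),np.sin(a)])
E
python3 - <<'E'
from h import *
T=np.array([.5216,-.2895]); y=.335; p=T+.020*ux(y); q=down(y,1)
bot.reach([*p,.25],q); hand.move_gripper(.085,100)
bot.servo_line([*p,.135],velocity=.1); print(get_obs()['wrist_force'])
hand.move_gripper(0,100); o=get_obs(); print(o['gripper_width'],o['grip_force'],o['position'])
bot.servo_line([*p,.28],velocity=.12); o=get_obs(); print(o['gripper_width'],o['wrist_force'],o['ft_torque'],o['position'])
p=H+.020*ux(HY); m=(T+p)/2
bot.servo_line([*p,.28],down(HY,1),velocity=.2); bot.servo_line([*p,.178],velocity=.1)
bot.dwell(.5); o=get_obs(); print(o['time_s'],o['position'],p,o['joint_pos'])
a,K,V=cam("scene"); b,K2,V2=cam("top"); np.savez("ins.npz",a=a,b=b,K=K,V=V)
u,v=w2px([.523,.24,.06],K,V).astype(int); u2,v2=w2px([.523,.24,.06],K2,V2).astype(int); print(u,v,u2,v2)
f=lambda i,u,v:cv2.resize(i[v-60:v+60,u-55:u+55],None,fx=3.6,fy=3.6,interpolation=cv2.INTER_CUBIC)
save(np.hstack([f(a,u,v),f(b,u2,v2)]),"pics/ins.png")
E
```

```text
[-0.10673612  0.0817164  -0.31688193]
0.009987924698167934 98.2806058600545 [ 0.54074534 -0.2832214   0.13528149]
0.010390781805032048 [ 0.25176821  0.4843406  -7.16998867] [-0.00749043 -0.07284658  0.02831532] [ 0.54003455 -0.28266691  0.27899761]
12.7083 [0.54300638 0.23916686 0.17807281] [0.54299182 0.23917192] [4.12354678e-01 3.79294566e-01 1.76660569e+00 1.36227385e-06
 9.95604271e-01 1.95456945e+00]
374 180 243 213
```

View pics/ins.png

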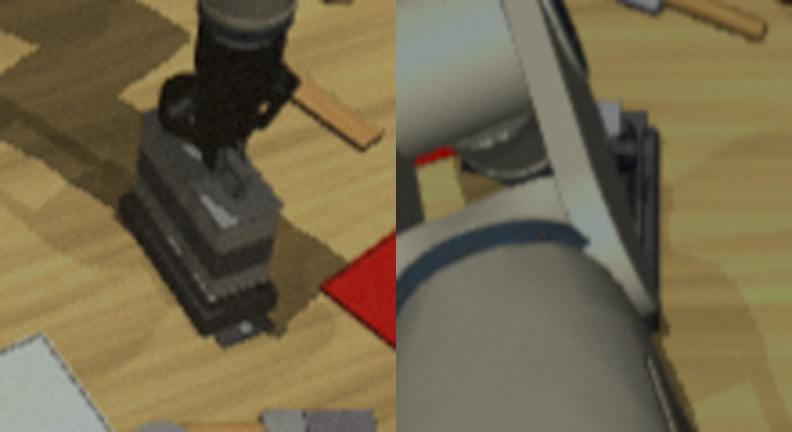

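The tin hangs level and aligned just above the holder. I'll lower it in small steps and watch the wrist force.

```bash
python3 - <<'E'
from h import *
p=H+.020*ux(HY); q=down(HY,1); z=.178
while z>.1382:
    z-=.003; bot.servo_line([*p,z],q,velocity=.04); o=get_obs(); F=o['wrist_force']
    if F[2]>0 or np.hypot(*F[:2])>8: break
print(z,o['wrist_force'],o['ft_torque'],o['position'],o['time_s'])
E
```

```text
0.13599999999999995 [-8.14830613 -3.68096229 24.93559031] [-0.67319344  1.36749529  0.03401474] [0.54367092 0.23935918 0.13918752] 16.3083
```

Contact came at TCP z = 0.139, which is the expected floor height. Release and check.

```bash
python3 - <<'E'
from h import *
p=H+.020*ux(HY); q=down(HY,1)
bot.servo_line([*p,.1395],q,velocity=.03); hand.move_gripper(.085); bot.dwell(.2)
print(get_obs()['wrist_force'],get_obs()['position'])
c=H-.046*ux(HY)
bot.servo_line([*p,.27],velocity=.15)
w=H+.01*ux(HY); bot.reach([*w,.42],down(HY,1)); f,K,V=cam("wrist"); np.savez("w2.npz",f=f,K=K,V=V)
uv=np.array([w2px([*(H+a*ux(HY)),.11],K,V) for a in(-.08,.08)]); print(uv,get_obs()['time_s'])
m=uv.mean(0).astype(int); u0,v0=m-[75,90]; u0=max(u0,0);v0=max(v0,0); print(u0,v0)
s=f[v0:v0+180,u0:u0+150]; s=(255*(s/255.)**.6).astype(np.uint8)
save(cv2.resize(s,None,fx=3.3,fy=3.3,interpolation=cv2.INTER_CUBIC),"pics/w2.png")
E
```

```text
[ 0.18766702 -0.34046171  0.86633192] [0.54298582 0.23919181 0.13949193]
[[319.33792868 219.81592708]
 [319.33556552  93.12102357]] 19.2
244 66
```

View pics/w2.png

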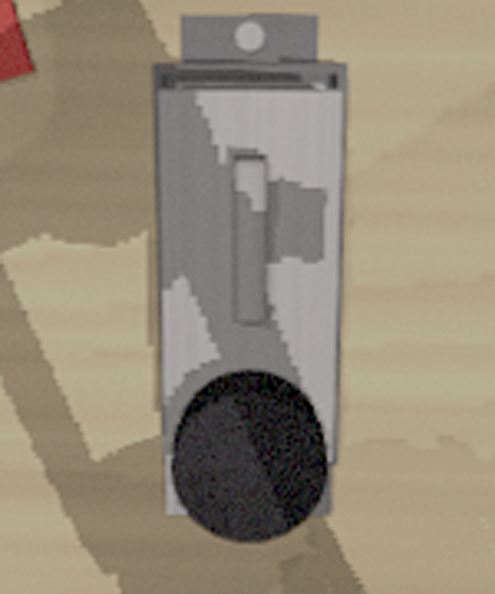

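```bash
python3 - <<'E'
from h import *
d=np.load("w2.npz")
W=lambda u,v,z:px2w(244+(u+.5)/3.3-.5,66+(v+.5)/3.3-.5,z,d['K'],d['V'])
t=np.array([W(*a,.114) for a in[(160,90),(343,90),(166,515),(328,515)]]); print(t.mean(0),np.linalg.norm(t[0]-t[2]),np.linalg.norm(t[0]-t[1]),t[0]-t[2])
h=np.mean([W(*a,.149) for a in[(233,157),(266,157),(235,322),(265,322)]],0); print("handle->base",h[:2]-.032*ux(HY))
hh=np.array([W(*a,.03) for a in[(153,63),(347,63)]]); print("holder wall",hh, "-> centre",hh.mean(0)[:2]-.089*ux(HY))
print("cap",W(250,459,.158),"pred",H-.046*ux(HY))
E
```

```text
[0.52262582 0.23883542 0.114     ] 0.16143650158580958 0.06450972474495406 [0.16140952 0.00295127 0.        ]
handle->base [0.52361657 0.2386474 ]
holder wall [[0.61033015 0.28150995 0.03      ]
 [0.61262172 0.20043434 0.03      ]] -> centre [0.52251234 0.23842709]
cap [0.48095149 0.23734903 0.158     ] pred [0.47701881 0.23728458]
```

The tin sits within 1 mm of the holder's centre, fully seated, with the cap on. Next I'll grip the cap, starting 32° clockwise so the fingers stay clear of the handle, then press, turn and lift.

```bash
python3 - <<'E'
from h import *
c=np.array([.4775,.2374]); y0=HY-np.radians(32); q=down(y0,0)
print(bot.tcp_to_tips)
bot.reach([*c,.25],q); print(get_obs()['joint_pos'][5])
bot.servo_line([*c,.144],q,velocity=.08); print(get_obs()['wrist_force'])
hand.move_gripper(0,90); o=get_obs(); print(o['gripper_width'],o['grip_force'],o['wrist_force'],o['position'])
for dz in(.004,.008,.010):
    bot.servo_line([*c,.144-dz],q,velocity=.03); o=get_obs(); print(dz,o['wrist_force'],o['position'][2],o['gripper_width'])
    if o['wrist_force'][2]>28: break
print(o['time_s'])
E
```

```text
0.017
-0.5816741550184218
[ 0.73863064  0.0095636  -0.42822144]
0.0541476499732717 92.88470823783427 [-1.19434299 -3.21837554  7.4560083 ] [0.47756274 0.23712563 0.14459297]
0.004 [-2.56850957 -4.0468128  11.42206947] 0.1408235544651462 0.05409670676438733
0.008 [-4.69433045 -4.13339615 14.69822442] 0.13717467042262269 0.054578617590165406
0.01 [-9.28324137 -6.59358945 32.25206841] 0.13669014216289016 0.054508632248107015
24.05
```

The cap bottomed at about 8 mm with 32 N on the wrist. Now turn counter-clockwise, then lift.

```bash
python3 - <<'E'
from h import *
c=np.array([.4775,.2374]); y0=HY-np.radians(32)
bot.servo_line([*c,.1345],down(y0,0),velocity=.03)
J=np.array(kinematics.solve_ik([*c,.1345],down(y0,0))); ok=True
for k in range(8,65,8):
    j=J.copy(); j[5]-=np.radians(k); bot.goto_joints(j); o=get_obs()
    print(k,o['wrist_force'].round(1),o['ft_torque'].round(2),o['position'].round(4),o['time_s'])
    if abs(o['ft_torque'][2])>3 or np.hypot(*o['wrist_force'][:2])>40: ok=False; break
if ok:
    q=down(y0+np.radians(64),0)
    for z in(.145,.160,.175,.215): bot.servo_line([*c,z],q,velocity=.06); o=get_obs(); print(z,o['wrist_force'].round(1),o['gripper_width'])
    bot.dwell(.15); f,K,V=cam("scene"); u,v=w2px([.5,.237,.12],K,V).astype(int)
    save(cv2.resize(f[v-70:v+60,u-75:u+75],None,fx=4,fy=4,interpolation=cv2.INTER_CUBIC),"pics/lift.png")
E
```

```text
8 [-4.7 -2.2 22.5] [-0.58  0.82  0.03] [0.4784 0.2377 0.1367] 24.5583
16 [-3.7 -0.5 20.8] [-0.32  0.71  0.09] [0.4788 0.2381 0.1368] 24.8167
24 [-3.3  0.2 19.5] [-0.13  0.48  0.11] [0.479  0.2383 0.1368] 25.075
32 [-1.5  0.2 18. ] [-0.12  0.37  0.09] [0.4792 0.2384 0.1368] 25.3333
40 [-1.7  0.6 17.6] [-0.08  0.42  0.05] [0.4792 0.2384 0.1368] 25.5917
48 [-2.5  0.3 18.3] [-0.07  0.36  0.11] [0.4792 0.2385 0.1368] 25.85
56 [-0.9  0.9 17.3] [-0.08  0.34  0.09] [0.4793 0.2385 0.1368] 26.1083
64 [-0.9  0.9 17.9] [-0.1   0.37  0.15] [0.4792 0.2384 0.1368] 26.3667
0.145 [1.1 1.5 5.1] 0.05434225561542308
0.16 [ 0.1  0.2 -0.4] 0.05418884475651069
0.175 [-0.2 -0.8 -0.6] 0.05420982916989706
0.215 [-0.8  0.6 -0.2] 0.05373347207976132
```

View pics/lift.png

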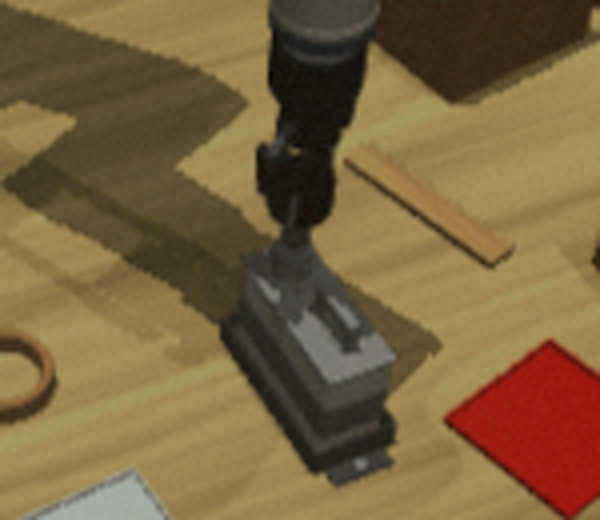

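The cap is off and held, the neck is bare, and the tin is still seated. Now place the cap on the tray, lowering until contact (expected at TCP z ≈ 0.024).

```bash
python3 - <<'E'
from h import *
o=get_obs(); c=o['position'][:2]; t=np.array([.624,-.007]); q=down(.107,0)
bot.servo_line([*c,.26],velocity=.12)
bot.servo_line([*t,.26],q,velocity=.15); bot.servo_line([*t,.05],q,velocity=.1); bot.servo_line([*t,.030],q,velocity=.04)
bot.dwell(.3); b=get_obs()['wrist_force'][2]; z=.030
while z>.0205:
    z-=.001; bot.servo_line([*t,z],q,velocity=.02); o=get_obs()
    if o['wrist_force'][2]-b>2.5: break
print(z,o['wrist_force'],o['position'],o['time_s'])
z=o['position'][2]; bot.servo_line([*t,z],q,velocity=.02)
for g in(.058,.065,.085): hand.move_gripper(g,20)
bot.dwell(.3); bot.servo_line([*t,.15],q,velocity=.1); bot.servo_line([.45,-.1,.35],q,velocity=.25)
print(get_obs()['time_s'])
a,K,V=cam("scene"); b,K2,V2=cam("top"); np.savez("fin.npz",b=b,K=K2,V=V2)
f=lambda i,s:cv2.resize(i,None,fx=s,fy=s,interpolation=cv2.INTER_AREA)
save(np.hstack([f(a[130:330,120:450],1.2),f(b[120:320,140:470],1.2)]),"pics/fin.png")
E
```

```text
0.022999999999999993 [-3.13822982 -0.47553543  8.4874968 ] [ 0.6240302  -0.00697375  0.02382758] 36.0333
40.0667
```

View pics/fin.png

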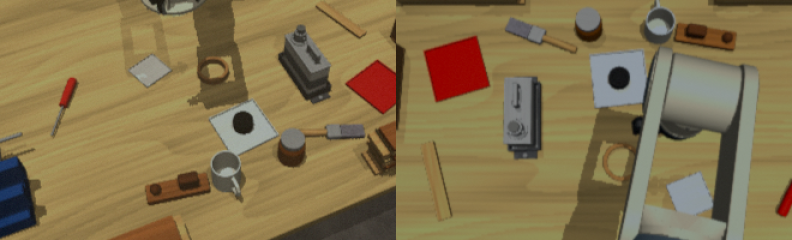

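The cap stands flat in the middle of the tray, at (243,122) in the left panel and (619,77) in the right one. The tin is seated in the holder with its neck bare, the bystanders are in place and the arm is clear.

```bash
python3 -c "
from h import *
print(hand_in(), get_obs()['time_s'])"
```

```text
the job is handed in; nothing more can be done
the job is handed in; nothing more can be done
```

The job is handed in: the tin stands in the holder with its cap off, and the cap is flat near the middle of the large aluminium tray, placed at about 40 s of the 62 s allowed; the hand-in gave no verdict.

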